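# Open the locked-or-not strongbox and hold its lid up

## Task

Open the small steel strongbox for me and hold its lid up; it falls shut if let go. Before touching the key, try the lid with a gentle pull up on its ball knob: it may only be shut, but if it is caught, fetch the key from the bur stand, push it fully down into the keyhole, turn it a quarter turn clockwise and leave it there. Finish still gripping the knob, the lid held steady at 60 degrees or more, with the loupe, tweezers, green jar and stone case undisturbed and the key left nowhere but in the lock or the stand.

Things in the scene. Friction and masses are not known exactly. Their poses are not given: they have to be found in the camera images.
- strongbox: grey painted steel box, 90 mm (x) by 140 mm (y), 60 mm high with its lid; it does not move on the tray. Origin under the centre of the box proper; its -x side is the front, towards the robot, where a bright steel lock case 46 mm deep and 60 mm wide stands, its top 58 mm above the tray. z is up
- keyhole (a point): centre of the brass escutcheon on the lock case, at its upper face, 59.5 mm above the tray, 77 mm in front of the box origin; axes as the box's. The keyway under it begins 4.5 mm lower: 6.5 by 12 mm, bevelled 1 mm, long side along the box's y while the plug is unturned. The key's tip goes 18 mm below this point, until its collar sits on the escutcheon
- plug (a joint): turn of the lock's plug, rad: 0 with the keyway along the box's y (always so at the start, locked or not: the key comes out only there), growing clockwise seen from above to a stop at 1.57. About 1 rad draws the bolt back, and it stays back. It takes about 0.05 N m. The key has up to 0.2 rad of slack in the keyway, so turn it about 1.5 rad
- lid (a joint): opening of the lid, rad: 0 shut, stop at 1.3; it falls shut from anywhere. If the hidden bolt has caught it, it lifts only about 0.03 rad (2 mm at the knob) and then holds fast; if not, it goes on lifting with 2 to 5 N at the knob on its arc. Whether it is caught cannot be seen and differs from start to start
- lid_hinge (a point): middle of the lid's hinge line, at the box's far upper edge, 55 mm above the tray; its y axis is the hinge line (the lid's front edge swings up and away from the robot about it)
- knob (a point): centre of the brass ball knob, 24 mm in diameter, on a 9 mm stem on the lid; 27 mm above the lid's top face, 87 mm above the tray when shut; when shut it lies 67 mm in front of the hinge line and 32 mm above it. Gripped across the box's y, the ball can turn between the fingers as the lid swings
- bur_stand: wooden block 50 mm (x) by 96 mm (y), 34 mm high, that does not move, with eight thin steel burs up to 30 mm tall in its +y half and the key standing in its -y half. Origin under its centre
- stand_slot (a point): middle of the mouth of the key's slot in the stand's top (34 mm above the tray), 26 mm towards the stand's -y from its centre; slot 6.5 mm by 12 mm, long side along the stand's y, axes parallel to the stand's
- key: the loose brass key, 40 g, standing upright in the stand. Origin at the tip of its blade, z up along the key. Blade 4.5 mm (x) by 10 mm (y), 18 mm long; collar 22 mm in diameter from 18 to 21 mm above the tip; round flat bow 28 mm in diameter and 9 mm thick (along the key's x) around key_bow. A half turn about z leaves it the same
- key_bow (a point): centre of the key's bow, 46 mm above the blade's tip: the place to grip, fingers closing along the key's x
- loupe: black loupe, 35 mm wide, 26 mm high; leave alone
- tweezers: steel tweezers, 122 mm long; leave alone
- green_jar: flat dark jar, 51 mm wide, 17 mm high; leave alone
- stone_case: flat grey case 30 by 40 mm, 9 mm high; leave alone

How it is judged:
By the outcome, as a careful person would: the job done as asked, in the order asked, and still so for the second after the job is handed in, while the arm keeps its last pose, push and grip.
It also fails if it takes over 72 s, if anything falls off the work surface, if the arm or the gripper's body presses on something with over 40 N, if the wrist force passes 120 N, or if a joint passes its speed limit or range.

## Robot

A 6-joint arm with a two-finger parallel gripper is mounted at the origin on a cart in front of the work surface, level with it; the furniture and walls round the work are solid. World frame = base frame: x ahead of the robot, y to its left, z up, the work surface at z = 0. Lengths are in m, angles in degrees, forces in N, time in s.
With the tool pointing down it reaches from about 0.25 to 0.725 m from the base axis. Payload 9.7 kg.
Tool frame: the origin (TCP) lies midway between the tips of the shut fingers; the grasp point (between the pads) lies bot.hold_point_z behind it (bot.hold_point_z is the distance from the TCP to the grasp point, in m); z points along the fingers, y is the line along which they close (so a half turn about z gives the same grasp; the last joint's range is limited). The gripper opens to 85 mm and grips with 20 to 120 N. Pads are 22 mm wide; open, the fingers measure 114 mm over their backs; the gripper's body (76 mm by 85 mm) begins 54 mm behind the grasp point. The pads swing forward as they close: fully open they stand 13 mm farther back than shut.
Start: joints at [75.63, 4.979, 10.078, 95.1, 0, 90], TCP at [0.136, 0.533, 0.231] pointing down, gripper open.
Joint ranges: [-179.16, 179.16], [-48.56, 103.87], [-65.8, 70.77], [-126.05, 130.52], [-82.76, 87.17], [-180, 180]. Speed limits (degrees/s): [127.2, 127.2, 147.25, 180, 180, 180].

## Interface

Orientations are given as [roll, pitch, yaw] about the fixed x, y, z axes, in that order (R = Rz(yaw) Ry(pitch) Rx(roll)).
In Python, from workcell import bot, camera, camera_model, ticket gives the robot as it stands.
- The arm moves only by the tool send_rows, never from a script. Its argument "targets" is text: rows parted by semicolons, each of 5 numbers parted by spaces: the shift along the tool's x, y, z in mm, then the turn about the tool's z in degrees, then the closure in counts, from 0 (fully open) to 255 (shut). A call has 1 to 20 rows; each row is the pose to reach, as a shift and turn from the pose commanded when the call began, along the tool's axes at that moment; what a row does not reach only later rows make up. A row lasts 1/8 s, in which the tool goes at most 62.5 mm and 10.7 degrees, less where a joint would pass 70% of its speed; a pose out of reach is approached as far as the arm can. A call with a gripper value outside its range is refused whole. The fingers move at their own pace and stop on an object; "newtons" is the grip in N (left out, the last holds). Time passes only in rows, so rows that repeat a pose let the fingers close. It gives the time, the measured TCP pose, the force, the opening and the grip force at its end, in the units of the state.
- bot.get_obs(): the state, without advancing time (a new reading comes with each control period).
- camera(name): name is "scene" or "top"; returns the picture (400x640x3 uint8, blue, green, red); there is no depth.
- camera_model(name): a dict with "K" (3x3 intrinsics, pixels), "dist_coeffs" ([k1, k2, p1, p2, k3] as OpenCV has them; the pictures are not rectified), "pose" (4x4, takes a point from camera to world coordinates). Camera axes: x right, y down, z forward; pixel columns grow to the right and rows downward; lengths in m; the calibration is good to about 2 mm. A picture is of the moment at which its call begins. camera_model takes no time and is no camera call.
- ticket.job_done(): hands the job in; it is judged then, once.
The state is a dict: "time": time; "q": joint angles; "qd": joint speeds; "joint_efforts": joint torques, N m; "ee_pos": TCP position; "tcp_rot": TCP orientation; "wrist_force": force on the tool from outside, world axes, zero at the start; "torque": the same for the moment, N m; "opening": finger opening in m; "grasp_force": force on a finger pad.
Only numpy, scipy, OpenCV 4.12 (cv2) and the standard library are available. Lean on these libraries where they do the work, as an engineer would, in place of code of your own. Each camera call takes 0.05 s, during which the arm holds its last target. There are 200 camera calls.

## Working session

There is one attempt and no reset: what is moved stays moved. The work goes in short steps, Python scripts to look and compute and a tool call to move; the robot and the scene stay as the last step left them, time stands still between calls to the robot, and variables do not carry over. Pictures are saved under pics/ and viewed, at most 10 in all, crops included, and the job is handed in when it is done.

Besides the shell and the picture viewer there is one more tool, called after "Request:" by a JSON object that holds its "api" and its "payload", one argument or row to a line. send_rows: Moves the arm, as the interface text tells. Its arguments: {"type":"object","properties":{"targets":{"type":"string"},"newtons":{"type":"number"}},"required":["targets"]}

```bash
mkdir -p pics; ls; python3 - <<'E'
from workcell import bot,camera,camera_model
import cv2
o=bot.get_obs();print(o,bot.hold_point_z)
for n in("scene","top"):
    cv2.imwrite(f"pics/{n}0.png",camera(n));m=camera_model(n);print(n,m)
E
```

```text
pics
{'time': 0.0, 'q': array([7.56278890e+01, 5.01361305e+00, 1.00331095e+01, 9.50986619e+01,
       3.46382198e-04, 9.00007909e+01]), 'qd': array([ 0.00906557,  0.13976396, -0.00685056, -0.08542663, -0.00840545,
        0.04945405]), 'joint_efforts': array([ 7.97945067e-04, -5.20386171e+01,  4.64802861e+01,  1.65041786e-02,
        7.46552610e-05, -8.21788632e-06]), 'ee_pos': array([0.13646191, 0.53256704, 0.23054691]), 'tcp_rot': array([-1.79920835e+02, -3.45289016e-04,  1.65627098e+02]), 'wrist_force': array([-0.24947014,  0.12653357,  0.7855311 ]), 'torque': array([-0.01843867, -0.03821582, -0.0005321 ]), 'grasp_force': 0.0, 'opening': 0.08564148926433272} 0.0187
scene {'K': array([[388.923271  ,   0.        , 322.07963964],
       [  0.        , 388.923271  , 200.83666572],
       [  0.        ,   0.        ,   1.        ]]), 'dist_coeffs': array([0.01223801, 0.        , 0.        , 0.        , 0.        ]), 'pose': array([[ 0.82648899, -0.40638702,  0.38957097,  0.16274741],
       [-0.56277669, -0.57913046,  0.58982227, -0.62506493],
       [-0.0140837 , -0.70672307, -0.70735009,  0.74043564],
       [ 0.        ,  0.        ,  0.        ,  1.        ]])}
top {'K': array([[413.44859209,   0.        , 320.99961372],
       [  0.        , 413.44859209, 202.6036969 ],
       [  0.        ,   0.        ,   1.        ]]), 'dist_coeffs': array([0.03338689, 0.        , 0.        , 0.        , 0.        ]), 'pose': array([[ 0.02458843, -0.99533758,  0.09326577,  0.45100812],
       [-0.99948125, -0.02253478,  0.02300911, -0.10370992],
       [-0.02080011, -0.09378315, -0.99537534,  1.07610263],
       [ 0.        ,  0.        ,  0.        ,  1.        ]])}
```

View pics/scene0.png

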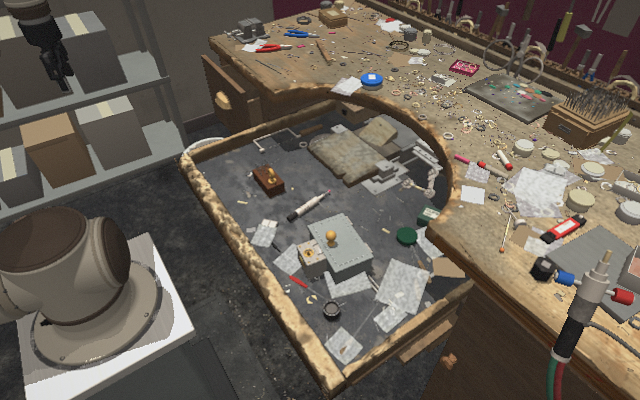

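View pics/top0.png

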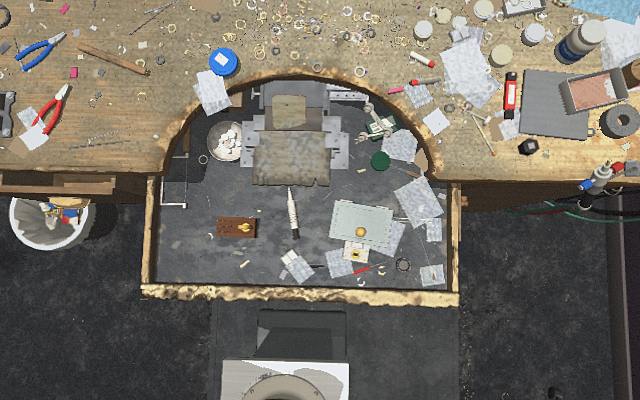

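The scene view shows the knob at (331,236), the lock case at (312,256) and the key in the stand at (269,173). In the top view the knob is at (361,232), the escutcheon at (355,254) and the key at (245,227). I'll enlarge both.

```bash
python3 - <<'E'
import cv2,numpy as np
t=cv2.imread("pics/top0.png");s=cv2.imread("pics/scene0.png")
f=lambda i,x,y,w,h,k:cv2.resize(i[y:y+h,x:x+w],None,fx=k,fy=k,interpolation=cv2.INTER_CUBIC)
a=f(t,320,190,80,80,5);b=f(t,210,205,80,40,5)
c=f(s,290,205,90,80,4);d=f(s,245,155,50,50,5)
im=np.zeros((600,800,3),np.uint8);im[:400,:400]=a;im[400:600,:400]=b;im[:320,430:790]=c;im[340:590,430:680]=d
cv2.imwrite("pics/crop1.png",im)
E
```

```text
(no output)
```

View pics/crop1.png

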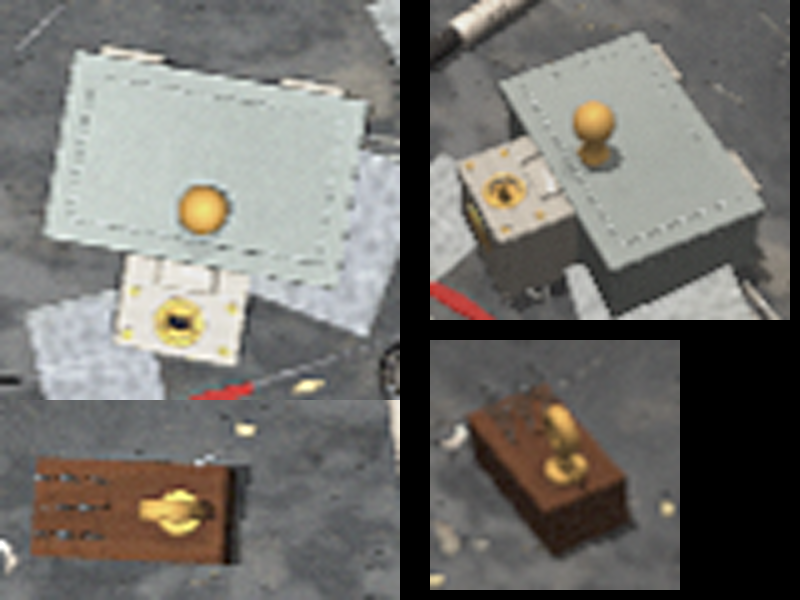

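The crops clearly show the lid's four corners, the knob ball, the escutcheon and keyway, and the key, whose bow plane runs along the stand's long side. I'll measure these with masks and rays.

```bash
cat > h.py <<'E'
import cv2,numpy as np
from workcell import camera_model
def ray(n,p):
    m=camera_model(n);u=cv2.undistortPoints(np.array([[p]],float),m["K"],m["dist_coeffs"])[0,0]
    T=m["pose"];return T[:3,3],T[:3,:3]@np.array([u[0],u[1],1])
def onz(n,p,z):
    o,d=ray(n,p);return (o+d*(z-o[2])/d[2])
def tri(p,q):
    (a,d),(b,e)=ray("top",p),ray("scene",q)
    s=np.linalg.lstsq(np.c_[d,-e],b-a,rcond=None)[0];P,Q=a+d*s[0],b+e*s[1]
    return (P+Q)/2,np.linalg.norm(P-Q)
def proj(n,P):
    m=camera_model(n);Ti=np.linalg.inv(m["pose"])
    return cv2.projectPoints(np.array([P],float),cv2.Rodrigues(Ti[:3,:3])[0],Ti[:3,3],m["K"],m["dist_coeffs"])[0][0,0]
def blobs(img,x,y,w,h,lo=(12,90,90),hi=(30,255,255)):
    k=8;c=cv2.resize(img[y:y+h,x:x+w],None,fx=k,fy=k,interpolation=cv2.INTER_CUBIC)
    m=cv2.inRange(cv2.cvtColor(c,cv2.COLOR_BGR2HSV),lo,hi)
    n,_,st,ce=cv2.connectedComponentsWithStats(m)
    r=[]
    for i in range(1,n):
        if st[i,4]>400:
            b=st[i];r.append((np.round((ce[i]+.5)/k-.5+[x,y],2),np.round(b[:2]/k+[x,y],1),np.round(b[2:4]/k,1),b[4]/64))
    return r
E
python3 - <<'E'
from h import *
t=cv2.imread("pics/top0.png");s=cv2.imread("pics/scene0.png")
for nm,i,r in(("top knob",t,(350,222,22,20)),("top esc",t,(344,245,26,18)),("top key",t,(232,217,28,20)),("sc knob",s,(320,222,22,26)),("sc esc",s,(300,243,18,16)),("sc key",s,(262,163,20,26))):
    print(nm,*blobs(i,*r),sep="\n  ")
tp=lambda x,y,ox,oy:((x+.5)/5-.5+ox,(y+.5)/5-.5+oy)
C=[onz("top",tp(x,y,320,190),.06)[:2]for x,y in((78,50),(367,102),(335,285),(46,237))]
print("lid corners",np.round(C,4),"c",np.mean(C,0));e=[C[0]-C[1],C[3]-C[2]]
print("y len,yaw",[(np.linalg.norm(v),np.degrees(np.arctan2(-v[0],v[1])))for v in e]);e=[C[0]-C[3],C[1]-C[2]]
print("x len,yaw",[(np.linalg.norm(v),np.degrees(np.arctan2(v[1],v[0])))for v in e])
S=[onz("top",tp(x,y,210,205),.034)[:2]for x,y in((37,58),(226,66),(222,163),(32,155))]
print("stand",np.round(S,4),np.mean(S,0))
for e in(S[0]-S[1],S[3]-S[2]):print(np.linalg.norm(e),np.degrees(np.arctan2(-e[0],e[1])))
for e in(S[0]-S[3],S[1]-S[2]):print(np.linalg.norm(e),np.degrees(np.arctan2(e[1],e[0])))
E
```

```text
top knob
  (array([360.13, 231.55]), array([355.9, 227.2]), array([9.8, 9.8]), np.float64(71.8125))
top esc
  (array([355.31, 254.06]), array([351. , 249.8]), array([9.6, 9.2]), np.float64(60.609375))
top key
  (array([234.57, 220.2 ]), array([232., 218.]), array([6.9, 4.9]), np.float64(13.46875))
  (array([243.96, 227.08]), array([236.9, 222.6]), array([14. , 10.5]), np.float64(93.640625))
  (array([251.81, 232.99]), array([250.5, 231.2]), array([3.9, 3.8]), np.float64(6.765625))
  (array([238.63, 234.64]), array([232.4, 231.9]), array([13.4,  5.1]), np.float64(26.890625))
sc knob
  (array([330.45, 237.31]), array([325.9, 230.4]), array([10.1, 16.1]), np.float64(111.84375))
sc esc
  (array([308.08, 252.62]), array([303.1, 248.4]), array([10.8,  8.9]), np.float64(62.703125))
sc key
  (array([271.04, 175.9 ]), array([266.2, 167.5]), array([10.9, 17.5]), np.float64(110.125))
lid corners [[ 0.5545 -0.1151]
 [ 0.532  -0.2573]
 [ 0.4423 -0.2425]
 [ 0.4621 -0.1014]] c [ 0.49771424 -0.17907907]
y len,yaw [(np.float64(0.14398151060134443), np.float64(-8.975249341291759)), (np.float64(0.14248626205223472), np.float64(-7.97564040220491))]
x len,yaw [(np.float64(0.09337738565130768), np.float64(-8.434881292741796)), (np.float64(0.09088970426780626), np.float64(-9.376359070865805))]
stand [[0.5081 0.1829]
 [0.5063 0.0869]
 [0.4574 0.0869]
 [0.4591 0.183 ]] [0.48271959 0.13492024]
0.09600661883658702 -1.1085576085254993
0.09607180261062916 -1.0657008246217559
0.048975677224496146 -0.1337409366394989
0.04890498023976793 -0.05598353904443806
```

```bash
python3 - <<'E'
from h import *
print("knob tri",tri((360.3,231.55),(330.45,235.3)),"top",onz("top",(360.3,231.55),.087),"scene",onz("scene",(330.45,235.3),.087))
print("esc tri",tri((355.3,254.06),(308.08,252.62)),onz("top",(355.3,254.06),.0595),onz("scene",(308.08,252.62),.0595))
K=onz("top",(355.3,254.06),.0595)[:2];N=onz("top",(360.3,231.55),.087)[:2]
for yaw in(-8,-8.7,-9.4):
    y=np.radians(yaw);x=np.array([np.cos(y),np.sin(y)]);yy=np.array([-x[1],x[0]])
    O=np.array([.4977,-.1791]);print(yaw,"K in box",(K-O)@x,(K-O)@yy,"knob (exp?, -22)",(N-O)@x,(N-O)@yy)
# key: slot from stand
for yaw in (-.1,-.6,-1.1):
    y=np.radians(yaw);print("slot",np.array([.4827,.1349])-.026*np.array([-np.sin(y),np.cos(y)]))
# collar top at z .037, from full brass extents
for p in((236.9,227),(245.5,227),(250.9,227)):print(p,onz("top",p,.037),onz("top",p,.062))
P=[.4827,.1089]
for z in(.037,.062,.076):print(z,proj("top",P+[z]),proj("scene",P+[z]))
E
```

```text
knob tri (array([ 0.47757455, -0.17685644,  0.08535585]), np.float64(0.0022371175397077458)) top [ 0.47657416 -0.17615454  0.087     ] scene [ 0.47777034 -0.17851087  0.087     ]
esc tri (array([ 0.42339008, -0.16785465,  0.05441416]), np.float64(0.0028161741175442025)) [ 0.42230717 -0.16684706  0.0595    ] [ 0.42267857 -0.1719248   0.0595    ]
-8 K in box -0.0763643937388736 0.0016410455074370445 knob (exp?, -22) -0.021330178055172212 -2.3355277993806003e-05
-8.7 K in box -0.07637874329257453 0.0007079791735626461 knob (exp?, -22) -0.021328300845290575 -0.0002839443380974883
-9.4 K in box -0.0763816925031831 -0.00022519283376398226 knob (exp?, -22) -0.021323240158740805 -0.000544491016476442
slot [0.48265462 0.10890004]
slot [0.48242773 0.10890143]
slot [0.48220087 0.10890479]
(236.9, 227) [0.48189681 0.13053717 0.037     ] [0.48115365 0.12490136 0.062     ]
(245.5, 227) [0.4823981  0.10885264 0.037     ] [0.48164288 0.10373855 0.062     ]
(250.9, 227) [0.48271372 0.09523794 0.037     ] [0.48195091 0.09045141 0.062     ]
0.037 [245.48631976 226.87951142] [270.93653989 179.47014984]
0.062 [243.42300075 226.52065307] [269.93085113 172.47975583]
0.076 [242.2226649  226.31191635] [269.35231979 168.45968933]
```

```bash
cat >> h.py <<'E'
from scipy.spatial.transform import Rotation as R
def delta(p,yaw=None):
    from workcell import bot
    o=bot.get_obs();T=R.from_euler("xyz",o["tcp_rot"],degrees=True)
    print("t",o["time"],"q",np.round(o["q"],1),"tcp",np.round(o["ee_pos"],4),"rpy",np.round(o["tcp_rot"],2),"F",np.round(o["wrist_force"],1))
    d=T.inv().apply(np.array(p)-o["ee_pos"])*1000
    print("shift",np.round(d,1),"turn",None if yaw is None else round((o["tcp_rot"][2]-yaw+180)%360-180,2))
E
python3 -c "
from h import *
delta([.477,-.177,.15],171.3);delta([.477,-.177,.0665],171.3)"
```

```text
t 0.1 q [75.6  5.  10.  95.1 -0.  90. ] tcp [0.1365 0.5326 0.2306] rpy [-179.93    0.    165.63] F [ 0.2  0.1 -0.7]
shift [-506.  -602.8   81.4] turn -5.67
t 0.1 q [75.6  5.  10.  95.1 -0.  90. ] tcp [0.1365 0.5326 0.2306] rpy [-179.93    0.    165.63] F [ 0.2  0.1 -0.7]
shift [-506.  -602.7  164.9] turn -5.67
```

Request:
{"api": "send_rows", "payload": {
  "targets": "-60 -70 0 -1 0;-120 -143 0 -2 0;-160 -190 0 -3 0;-200 -238 0 -4 0;-240 -286 0 -5 0;-280 -334 0 -5.7 0;-320 -381 0 -5.7 0;-360 -429 0 -5.7 0;-400 -476 0 -5.7 0;-440 -524 0 -5.7 0;-480 -571 10 -5.7 0;-506 -603 40 -5.7 0;-506 -603 80 -5.7 0;-506 -603 80 -5.7 0;-506 -603 80 -5.7 0",
  "newtons": 30
}}

```text
time: 1.98
ee_pos: [0.4767, -0.1767, 0.1513]
tcp_rot: [180.0, -0.1, 171.3]
wrist_force: [-0.4, 0.2, 0.8]
opening: 0.0852
grasp_force: 0.0
```

```bash
python3 -c "
from h import *
delta([.477,-.177,.0665],171.3)
from workcell import camera
for n in('top','scene'):
  i=camera(n);cv2.imwrite(f'pics/{n}1.png',i)
a=cv2.resize(cv2.imread('pics/top1.png')[170:290,290:430],None,fx=2.8,fy=2.8,interpolation=2)
b=cv2.resize(cv2.imread('pics/scene1.png')[170:290,270:410],None,fx=2.8,fy=2.8,interpolation=2)
cv2.imwrite('pics/c2.png',np.hstack([a,b]))
"
```

```text
t 1.975 q [-20.3  -1.5  -5.4  86.2   0.  -11.7] tcp [ 0.4767 -0.1767  0.1513] rpy [ 1.7998e+02 -6.0000e-02  1.7131e+02] F [-0.4  0.2  0.8]
shift [-0.5 -0.3 84.8] turn 0.01
```

View pics/c2.png

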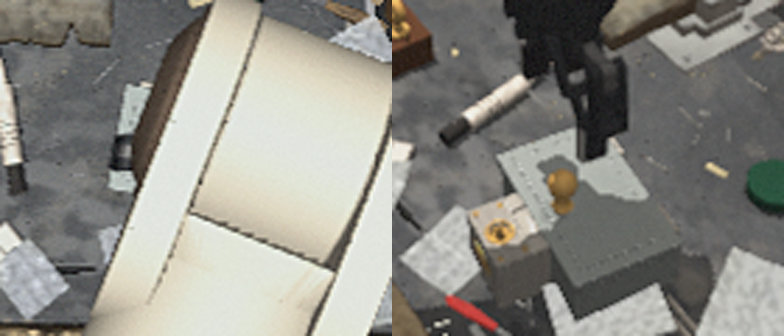

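The arm hides the top view. The scene view shows the open fingers above the knob, which sits at crop position (562,185). Next I descend and grip.

Request:
{"api": "send_rows", "payload": {
  "targets": "0 0 30 0 0;0 0 60 0 0;0 0 80 0 0;0 0 85 0 0;0 0 85 0 0;0 0 85 0 130;0 0 85 0 200;0 0 85 0 255;0 0 85 0 255;0 0 85 0 255;0 0 85 0 255;0 0 85 0 255",
  "newtons": 30
}}

```text
time: 3.58
ee_pos: [0.4771, -0.177, 0.0666]
tcp_rot: [-180.0, 0.0, 171.3]
wrist_force: [-1.7, 0.8, 4.6]
opening: 0.0219
grasp_force: 29.3
```

Request:
{"api": "send_rows", "payload": {
  "targets": "0 0 -1 0 255;0 0 -2 0 255;0 0 -2 0 255"
}}

```text
time: 3.95
ee_pos: [0.4775, -0.177, 0.0678]
tcp_rot: [180.0, 0.0, 171.3]
wrist_force: [6.1, -0.6, -6.0]
opening: 0.0221
grasp_force: 29.6
```

Request:
{"api": "send_rows", "payload": {
  "targets": "0 0 -1 0 255;0 0 -2 0 255;0 0 -2 0 255"
}}

```text
time: 4.32
ee_pos: [0.4779, -0.1771, 0.0689]
tcp_rot: [180.0, 0.1, 171.3]
wrist_force: [11.2, -3.3, -14.4]
opening: 0.0218
grasp_force: 30.2
```

Request:
{"api": "send_rows", "payload": {
  "targets": "-1 0 0 0 255;-2 0 0 0 255;-2 0 0 0 255"
}}

```text
time: 4.7
ee_pos: [0.4781, -0.1771, 0.069]
tcp_rot: [180.0, -0.2, 171.3]
wrist_force: [0.9, -1.1, -14.4]
opening: 0.022
grasp_force: 30.4
```

After 2.4 mm the lid holds fast at about 14 N, along its arc with no side force, well above the 2–5 N a free lid needs. It is caught. I'll lower it, release and go for the key.

Request:
{"api": "send_rows", "payload": {
  "targets": "1 0 2 0 255;2 0 4 0 255;2 0 4 0 255;2 0 4 0 60;2 0 4 0 0;2 0 4 0 0;2 0 4 0 0;2 0 -30 0 0;2 0 -80 0 0;2 0 -100 0 0;2 0 -100 0 0"
}}

```text
time: 6.08
ee_pos: [0.4778, -0.1772, 0.1717]
tcp_rot: [-180.0, 0.2, 171.3]
wrist_force: [1.0, 0.0, -0.9]
opening: 0.0853
grasp_force: 0.0
```

```bash
python3 -c "
from h import *
delta([.4825,.109,.15],89.4)"
```

```text
t 6.075 q [-20.3  -1.5  -3.2  88.2   0.  -11.7] tcp [ 0.4778 -0.1772  0.1717] rpy [-1.7997e+02  1.6000e-01  1.7133e+02] F [ 1.   0.  -0.9]
shift [ 38.5 283.7  21.5] turn 81.93
```

Request:
{"api": "send_rows", "payload": {
  "targets": "5 38 0 10 0;10 76 0 20 0;15 113 0 30 0;20 150 0 40 0;25 188 0 50 0;30 226 0 60 0;36 264 0 70 0;38.5 284 10 80 0;38.5 284 21 82 0;38.5 284 21 82 0;38.5 284 21 82 0"
}}

```text
time: 7.45
ee_pos: [0.4817, 0.1088, 0.1492]
tcp_rot: [-180.0, 0.0, 89.4]
wrist_force: [0.3, 0.2, 0.5]
opening: 0.0853
grasp_force: 0.0
```

```bash
python3 -c "
from h import *
delta([.4825,.109,.043],89.4)
from workcell import camera
for n in('top','scene'):
  i=camera(n);cv2.imwrite(f'pics/{n}2.png',i)
b=cv2.resize(cv2.imread('pics/scene2.png')[90:210,200:340],None,fx=2.8,fy=2.8,interpolation=2)
a=cv2.resize(cv2.imread('pics/top2.png')[170:290,290:430],None,fx=2.8,fy=2.8,interpolation=2)
cv2.imwrite('pics/c3.png',np.hstack([a,b]))
"
```

```text
t 7.45 q [ 12.7  -3.6  -7.6  85.9  -0.  103.3] tcp [0.4817 0.1088 0.1492] rpy [-1.7998e+02  1.0000e-02  8.9390e+01] F [0.3 0.2 0.5]
shift [  0.2   0.8 106.2] turn -0.01
```

View pics/c3.png

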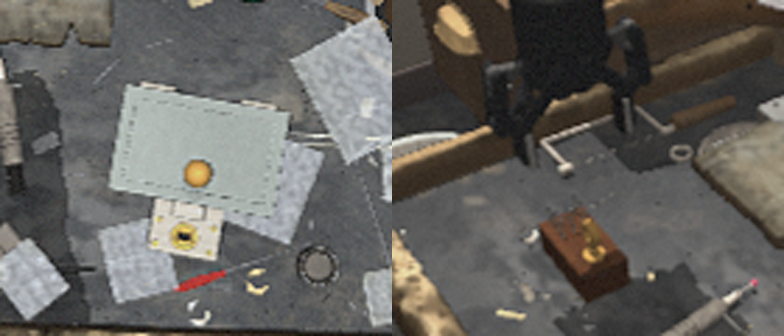

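The gripper is above the key, its fingers either side along x, and the strongbox is undisturbed. I'll descend and grip the bow.

Request:
{"api": "send_rows", "payload": {
  "targets": "0 0.8 40 0 0;0 0.8 80 0 0;0 0.8 104 0 0;0 0.8 106 0 0;0 0.8 106 0 0;0 0.8 106 0 150;0 0.8 106 0 220;0 0.8 106 0 255;0 0.8 106 0 255;0 0.8 106 0 255;0 0.8 106 0 255;0 0.8 106 0 255",
  "newtons": 40
}}

```text
time: 9.05
ee_pos: [0.4827, 0.1097, 0.0435]
tcp_rot: [180.0, -0.0, 89.3]
wrist_force: [-0.9, 0.8, 2.6]
opening: 0.0085
grasp_force: 39.7
```

Request:
{"api": "send_rows", "payload": {
  "targets": "0 0 -10 0 255;0 0 -25 0 255;0 0 -60 0 255;0 0 -100 0 255;0 0 -106 0 255;0 0 -106 0 255"
}}

```text
time: 9.8
ee_pos: [0.4828, 0.1097, 0.1498]
tcp_rot: [179.9, -0.0, 89.3]
wrist_force: [-0.6, -0.0, -1.5]
opening: 0.0082
grasp_force: 39.4
```

```bash
python3 -c "
from h import *
delta([.4225,-.166,.10],81.3)
from workcell import bot;o=bot.get_obs();print(o['opening'],o['grasp_force'])
print(proj('scene',[.4223,-.1668,.0595]),onz('scene',(271.8,180),.037),onz('scene',(308.1,252.1),.0595))"
```

```text
t 9.8 q [ 12.8  -3.5  -7.5  85.9   0.  103.5] tcp [0.4828 0.1097 0.1498] rpy [ 1.7995e+02 -1.0000e-02  8.9330e+01] F [-0.6 -0.  -1.5]
shift [-276.4  -57.1   49.7] turn 8.03
0.008203670732315588 39.42958289401083
[306.66943131 251.16176171] [0.48357269 0.10566181 0.037     ] [ 0.42348341 -0.17075623  0.0595    ]
```

Both cameras give nearly the same slot-to-keyhole displacement: (-60.1, -276.4) and (-60.2, -275.7) mm. I'll move the key above the keyhole.

Request:
{"api": "send_rows", "payload": {
  "targets": "-40 -8 0 2 255;-80 -16 0 4 255;-120 -24 0 6 255;-160 -33 0 8 255;-200 -41 0 8 255;-240 -49 0 8 255;-270 -57 0 8 255;-276.5 -57 10 8 255;-276.5 -57 40 8 255;-276.5 -57 50 8 255;-276.5 -57 50 8 255;-276.5 -57 50 8 255"
}}

```text
time: 11.3
ee_pos: [0.4228, -0.166, 0.1]
tcp_rot: [180.0, 0.0, 81.4]
wrist_force: [-0.5, 0.9, -0.4]
opening: 0.0084
grasp_force: 39.4
```

```bash
python3 -c "
from h import *
delta([.4225,-.166,.10],81.3)
from workcell import camera
for n in('top','scene'):
  i=camera(n);cv2.imwrite(f'pics/{n}3.png',i)
b=cv2.resize(cv2.imread('pics/scene3.png')[205:275,275:345],None,fx=8,fy=8,interpolation=2)
cv2.imwrite('pics/c4.png',b)
"
```

```text
t 11.3 q [-21.4  -8.8 -17.8  80.9   0.   77.2] tcp [ 0.4228 -0.166   0.1   ] rpy [1.7995e+02 1.0000e-02 8.1360e+01] F [-0.5  0.9 -0.4]
shift [-0.1 -0.3  0. ] turn 0.06
```

View pics/c4.png

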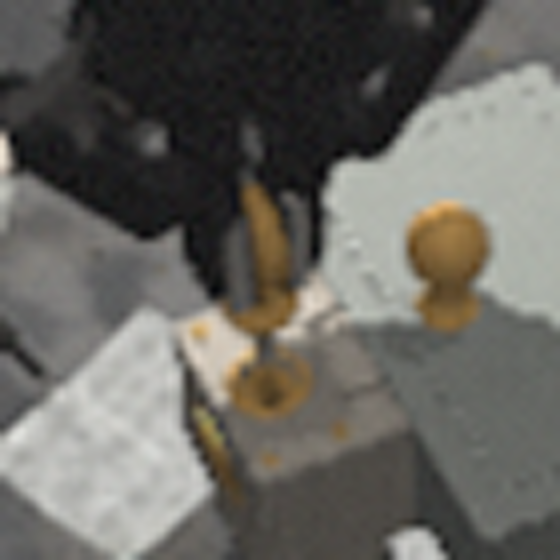

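```bash
python3 -c "
from h import *
f=lambda x,y:((x+.5)/8-.5+275,(y+.5)/8-.5+205)
print(onz('scene',f(270.5,383),.0595))
for x,y in((264.5,300),(265,304)):print(onz('scene',f(x,y),.0912))
print('expect collar px if aligned', np.array(proj('scene',onz('scene',f(270.5,383),.0595)+[0,0,.032])-[274.5,204.5])*8)
"
```

```text
[ 0.42347776 -0.17187531  0.0595    ]
[ 0.42501388 -0.16881659  0.0912    ]
[ 0.42438581 -0.17003977  0.0912    ]
expect collar px if aligned [266.31619934 309.75190705]
```

Request:
{"api": "send_rows", "payload": {
  "targets": "-0.7 -0.2 8 0 255;-0.7 -0.2 14 0 255;-0.7 -0.2 16 0 255;-0.7 -0.2 18 0 255;-0.7 -0.2 19.5 0 255;-0.7 -0.2 19.5 0 255"
}}

```text
time: 12.15
ee_pos: [0.422, -0.1668, 0.0798]
tcp_rot: [-180.0, -0.0, 81.3]
wrist_force: [-0.5, 0.2, -0.4]
opening: 0.0082
grasp_force: 39.4
```

Request:
{"api": "send_rows", "payload": {
  "targets": "0 0 2 0 255;0 0 4 0 255;0 0 4 0 255"
}}

```text
time: 12.52
ee_pos: [0.422, -0.1668, 0.0756]
tcp_rot: [-180.0, -0.0, 81.3]
wrist_force: [0.3, -0.2, -0.6]
opening: 0.0083
grasp_force: 39.3
```

Request:
{"api": "send_rows", "payload": {
  "targets": "0 0 3 0 255;0 0 5 0 255;0 0 6.5 0 255;0 0 7.5 0 255;0 0 7.5 0 255"
}}

```text
time: 13.15
ee_pos: [0.4221, -0.1669, 0.0686]
tcp_rot: [180.0, 0.0, 81.3]
wrist_force: [-0.6, 0.7, 3.5]
opening: 0.0084
grasp_force: 39.9
```

Request:
{"api": "send_rows", "payload": {
  "targets": "0 0 1 0 255;0 0 1 0 255"
}}

```text
time: 13.4
ee_pos: [0.4222, -0.1669, 0.0684]
tcp_rot: [179.9, 0.0, 81.3]
wrist_force: [-2.7, 1.0, 11.4]
opening: 0.0078
grasp_force: 41.0
```

The key is seated: the force rises steeply with no further travel. I'll relax the push and turn clockwise, watching the torque.

Request:
{"api": "send_rows", "payload": {
  "targets": "0 0 -0.7 5 255;0 0 -0.7 13 255;0 0 -0.7 21 255;0 0 -0.7 29 255;0 0 -0.7 37 255;0 0 -0.7 45 255;0 0 -0.7 45 255",
  "newtons": 60
}}

```text
time: 14.28
ee_pos: [0.4233, -0.1678, 0.0687]
tcp_rot: [179.8, -0.1, 36.2]
wrist_force: [2.7, -3.5, 1.9]
opening: 0.0081
grasp_force: 59.1
```

```bash
python3 -c "
from workcell import bot;o=bot.get_obs();print(o['q'],o['torque'],o['wrist_force'],o['opening'],o['ee_pos'])"
```

```text
[-2.15880695e+01 -8.26244061e+00 -2.08391702e+01  7.72234026e+01
 -5.44328630e-02  1.22211245e+02] [-0.94471285 -0.82227164  0.0453667 ] [ 2.73140699 -3.49241295  1.90987277] 0.008149810467728306 [ 0.42329805 -0.16778479  0.06870891]
```

Request:
{"api": "send_rows", "payload": {
  "targets": "0 0 0 8 255;0 0 0 16 255;0 0 0 24 255;0 0 0 32 255;0 0 0 40 255;0 0 0 42 255;0 0 0 42 255"
}}

```text
time: 15.15
ee_pos: [0.4233, -0.1684, 0.0688]
tcp_rot: [179.8, -0.2, -5.7]
wrist_force: [3.9, -7.1, 0.3]
opening: 0.0083
grasp_force: 59.1
```

```bash
python3 -c "
from workcell import bot;o=bot.get_obs();print(o['q'],o['torque'],o['wrist_force'],o['opening'],o['ee_pos'])"
```

```text
[-2.16094778e+01 -8.25962768e+00 -2.08321947e+01  7.72000272e+01
 -1.32703556e-01  1.64123827e+02] [-1.76889838 -0.79197891  0.0522832 ] [ 3.85176026 -7.12677963  0.32201962] 0.00828709482929386 [ 0.423308   -0.16839049  0.06875064]
```

Request:
{"api": "send_rows", "payload": {
  "targets": "0.5 -0.5 0 3 255;0.5 -0.5 0 6 255;0.5 -0.5 0 6 255"
}}

```text
time: 15.52
ee_pos: [0.4234, -0.1683, 0.0687]
tcp_rot: [179.8, -0.2, -11.8]
wrist_force: [0.3, -9.5, 3.5]
opening: 0.008
grasp_force: 59.4
```

```bash
python3 -c "
from workcell import bot;o=bot.get_obs();print(o['torque'],o['wrist_force'],o['tcp_rot'])"
```

```text
[-2.18229494 -0.30458365  0.07928549] [ 0.33227021 -9.48372121  3.51943118] [ 1.79770871e+02 -1.59430788e-01 -1.17676452e+01]
```

Request:
{"api": "send_rows", "payload": {
  "targets": "0 0 0 0 200;0 0 0 0 100;0 0 0 0 0;0 0 0 0 0;0 0 0 0 0;0 0 -30 0 0;0 0 -70 -2 0;0 0 -80 -3 0;0 0 -80 -3 0"
}}

```text
time: 16.65
ee_pos: [0.4229, -0.1665, 0.1481]
tcp_rot: [180.0, -0.0, -8.7]
wrist_force: [-0.2, -0.2, -0.1]
opening: 0.0855
grasp_force: 0.0
```

```bash
python3 -c "
from h import *
delta([.4775,-.177,.15],-8.7)
delta([.4775,-.177,.0665],-8.7)
from workcell import camera
i=camera('scene');cv2.imwrite('pics/scene4.png',i)
b=cv2.resize(i[195:275,265:345],None,fx=6,fy=6,interpolation=2)
cv2.imwrite('pics/c5.png',b)
"
```

```text
t 16.65 q [-21.5  -9.  -12.7  86.3   0.  167.2] tcp [ 0.4229 -0.1665  0.1481] rpy [ 1.7999e+02 -5.0000e-02 -8.6800e+00] F [-0.2 -0.2 -0.1]
shift [55.6  2.1 -1.8] turn 0.02
t 16.65 q [-21.5  -9.  -12.7  86.3   0.  167.2] tcp [ 0.4229 -0.1665  0.1481] rpy [ 1.7999e+02 -5.0000e-02 -8.6800e+00] F [-0.2 -0.2 -0.1]
shift [55.5  2.1 81.7] turn 0.02
```

View pics/c5.png

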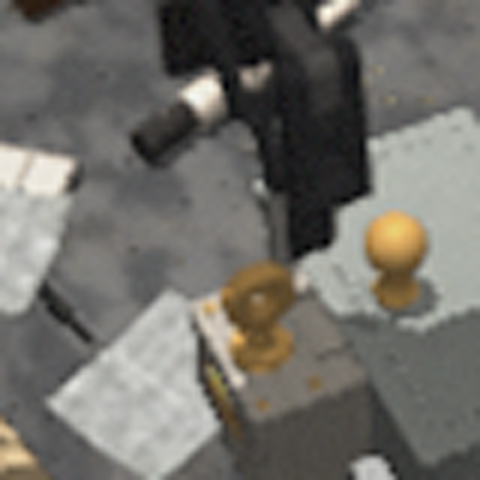

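The key stands seated in the escutcheon at crop position (258,310), its bow turned along the box's x. Next I grip the knob.

Request:
{"api": "send_rows", "payload": {
  "targets": "20 1 -2 0 0;45 2 -2 0 0;55.5 2 -2 0 0;55.5 2 10 0 0;55.5 2 40 0 0;55.5 2 70 0 0;55.5 2 82 0 0;55.5 2 83 0 0;55.5 2 83 0 0;55.5 2 83 0 150;55.5 2 83 0 220;55.5 2 83 0 255;55.5 2 83 0 255;55.5 2 83 0 255;55.5 2 83 0 255",
  "newtons": 30
}}

```text
time: 18.58
ee_pos: [0.4772, -0.177, 0.0653]
tcp_rot: [180.0, -0.0, -8.7]
wrist_force: [-2.1, -1.5, 3.2]
opening: 0.022
grasp_force: 29.2
```

Request:
{"api": "send_rows", "payload": {
  "targets": "1.4 0 -2.8 0 255;3 0 -5.7 0 255;4.8 0 -8.4 0 255;6.6 0 -11.1 0 255;6.6 0 -11.1 0 255"
}}

```text
time: 19.2
ee_pos: [0.4835, -0.1779, 0.076]
tcp_rot: [180.0, 0.0, -8.7]
wrist_force: [-4.4, -4.6, -2.5]
opening: 0.0217
grasp_force: 29.5
```

Request:
{"api": "send_rows", "payload": {
  "targets": "1.9 0 -2.6 0 255;3.9 0 -5.1 0 255;6.1 0 -7.5 0 255;8.4 0 -9.9 0 255;10.8 0 -12.1 0 255;13.2 0 -14.2 0 255;15.7 0 -16.2 0 255;18.3 0 -18.1 0 255;21 0 -19.8 0 255;23.8 0 -21.5 0 255;26.7 0 -23 0 255;29.6 0 -24.5 0 255;29.6 0 -24.5 0 255"
}}

```text
time: 20.82
ee_pos: [0.5129, -0.1824, 0.1005]
tcp_rot: [180.0, 0.0, -8.7]
wrist_force: [-3.2, -4.2, -2.5]
opening: 0.0218
grasp_force: 29.5
```

```bash
python3 -c "
from h import *
delta([.4775,-.177,.0665],-8.7)
from workcell import camera
i=camera('scene');cv2.imwrite('pics/scene5.png',i)
b=cv2.resize(i[165:285,255:415],None,fx=4,fy=4,interpolation=2)
cv2.imwrite('pics/c6.png',b)
"
```

```text
t 20.825 q [-19.6   3.7  -5.8  80.6  -0.  169.1] tcp [ 0.5129 -0.1824  0.1005] rpy [ 1.7998e+02  3.0000e-02 -8.6800e+00] F [-3.2 -4.2 -2.5]
shift [-35.8   0.   34.1] turn 0.02
```

View pics/c6.png

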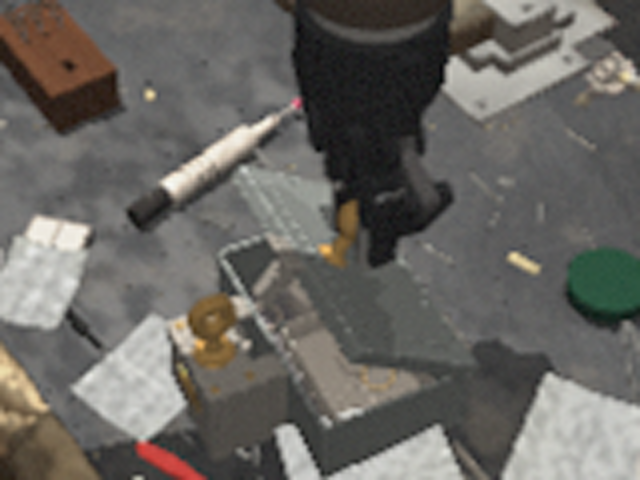

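The box is open with the lid at about 40° and the knob still between the fingers. I'll carry on to about 69°.

Request:
{"api": "send_rows", "payload": {
  "targets": "3 0 -1.3 0 255;6 0 -2.4 0 255;9.1 0 -3.4 0 255;12.2 0 -4.3 0 255;15.3 0 -5 0 255;18.5 0 -5.6 0 255;21.7 0 -6.1 0 255;25 0 -6.4 0 255;28.2 0 -6.6 0 255;31.4 0 -6.6 0 255;34 0 -6.6 0 255;36.6 0 -6.4 0 255;36.6 0 -6.4 0 255;36.6 0 -6.4 0 255;36.6 0 -6.4 0 255"
}}

```text
time: 22.75
ee_pos: [0.5492, -0.188, 0.1076]
tcp_rot: [180.0, -0.0, -8.7]
wrist_force: [-3.9, -3.8, 1.7]
opening: 0.022
grasp_force: 30.3
```

```bash
python3 -c "
from h import *
delta([.4775,-.177,.0665],-8.7)
from workcell import camera
i=camera('scene');cv2.imwrite('pics/scene6.png',i)
b=cv2.resize(i[155:345,255:455],None,fx=3,fy=3,interpolation=2)
cv2.imwrite('pics/c7.png',b)
"
```

```text
t 22.75 q [-18.9   8.4   0.2  81.7  -0.  169.8] tcp [ 0.5492 -0.188   0.1076] rpy [ 1.7998e+02 -4.0000e-02 -8.6800e+00] F [-3.9 -3.8  1.7]
shift [-72.6  -0.   41. ] turn 0.02
```

View pics/c7.png

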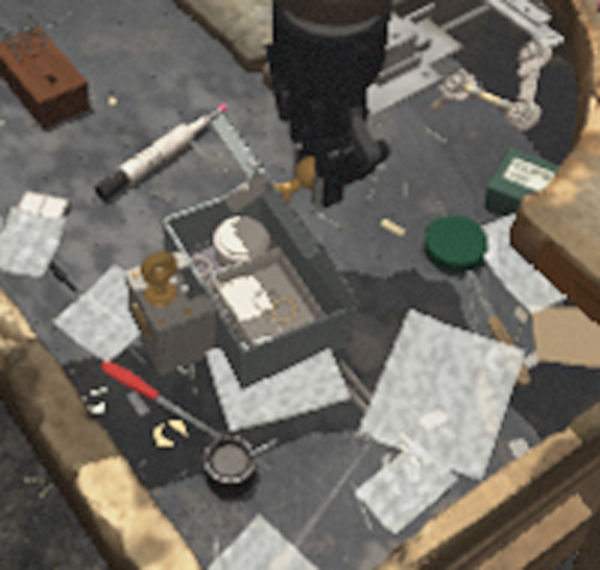

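The lid stands at about 68.7° by the knob's travel (72 mm back, 42 mm up), gripped steadily at 30 N. The key is in the lock, and the loupe and jar are where they were.

```bash
python3 -c "
from workcell import ticket;print(ticket.job_done())"
```

```text
the job is handed in; nothing more can be done
None
```

The lid was caught when I tried it, so I unlocked it with the key, turned about a quarter turn clockwise and left in the lock; the job is handed in with the knob still gripped and the lid held at about 69° (worked out from the knob's travel).

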